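# Dress the red terminal stud

## Task

Build up the red terminal block, not the black one: put the copper bus bar flat on the block with its hole over the stud, then the brass adapter over the stud on the bar, then the white nylon spacer over the stud on the adapter, and last the grey cover, mouth down over adapter and spacer, so that its rim sits on the copper bar. Leave the spanner and the grease jar where they are and do not press the red button.

Things in the scene. Friction and masses are not known exactly. Their poses are not given: they have to be found in the camera images.
- red_block: RED terminal block fixed to the counter: square foot 64 x 64 x 10 mm, on it a round boss 52 mm in diameter whose flat top is 25 mm above the counter, and a central upright steel stud, 8 mm thick, 42 mm tall above the boss (tip at 67 mm). Origin: centre of the underside, under the stud; z up, x and y along the foot's sides. The parts go on this one.
- black_block: BLACK terminal block fixed to the counter: square foot 64 x 64 x 10 mm, on it a round boss 52 mm in diameter whose flat top is 25 mm above the counter, and a central upright steel stud, 8 mm thick, 42 mm tall above the boss (tip at 67 mm). Origin: centre of the underside, under the stud; z up, x and y along the foot's sides. Nothing goes here.
- bus_bar: copper bus bar offcut, flat plate 80 (x) x 40 (y) x 8 (z) mm with a through hole 18 mm in diameter at its middle; about 0.21 kg, lying flat. Origin: on the hole's axis at the underside; x along its length, z up
- adapter: brass top-post adapter, a short slightly tapered tube 18 mm high, outside diameter 34 mm at the foot and 32 mm at the top, bore at least 19 mm; about 0.08 kg, standing wide end down. Origin: centre of the underside; z up along its axis
- spacer: white nylon bolt spacer, a ring 28 mm outside and 18 mm inside diameter, 12 mm high; about 0.015 kg, lying flat. Origin: centre of the underside; z up along its axis
- cover: grey bakelite terminal cover, a round cap 52 mm in outside diameter and 43 mm high, wall 4 mm, top 5 mm thick (inside 43 mm wide, 38 mm deep), open at the bottom and standing mouth down; about 0.05 kg. Origin: centre of the mouth (underside); z up to its closed top
- spanner: steel spanner about 160 mm long and 8 mm high lying loose between the two blocks; a bystander. Origin: middle of its underside; x along its length
- jar: small grease jar with a blue cap, 52 mm in diameter, 58 mm high, loose; a bystander. Origin: centre of the underside
- tray_button (a joint): travel of the round red push button (m): 0 at rest, 0.006 fully pressed downwards (about 5 N). It releases the tray and is to be left alone
- tray_button_top (a point): centre of the red button's top, on an aluminium plate 160 x 90 mm fixed to the counter that also carries a small grey tray (75 x 80 mm, up to 55 mm above the counter) on the side away from the robot
There are look-alikes about, which are no part of the job. What is shaped like the cover but turquoise is not meant. There is more than one size of the bus_bar; the one meant has the size given above.

How it is judged:
By the outcome, as a careful person would: the job done as asked, in the order asked, and still so for the second after the job is handed in, with the robot touching nothing.
It also fails if it takes over 99 s, if anything falls off the work surface, if the arm or the gripper's body presses on something with over 40 N, if the wrist force passes 120 N, or if a joint passes its speed limit or range.

## Robot

A 7-joint arm with a two-finger parallel gripper is mounted at the origin on the work surface. World frame = base frame: x ahead of the robot, y to its left, z up, the work surface at z = 0. Lengths are in mm, angles in degrees, forces in N, time in s.
With the tool pointing down it reaches from about 425 to 925 mm from the base axis. Payload 6.8 kg.
Tool frame: the origin (TCP) lies between the finger pads; the fingertips stand 19 mm ahead of it and the grasp point (between the pads) is the TCP; z points along the fingers, y is the line along which they close (so a half turn about z gives the same grasp; the last joint's range is limited). The gripper opens to 88 mm and grips with 3 to 60 N. Pads are 20 mm wide; open, the fingers measure 115 mm over their backs; the gripper's body (75 mm by 178 mm) begins 61 mm behind the grasp point.
Start: joints at [70.411, 27.33, 1.283, 89.118, -0.659, 63.558, -4.761], TCP at [156.389, -656.65, 241.664] pointing down, gripper open.
Joint ranges: [-169.35, 169.35], [-19.33, 120.38], [-80.79, 83.38], [13.8, 139.57], [-78.32, 258.32], [9.67, 109.79], [-169.56, 169.56]. Speed limits (degrees/s): [136.94, 136.94, 180, 180, 180, 180, 180].

## Interface

Orientations are given as a 3x3 rotation matrix whose columns are the frame's x, y, z axes.
In Python, from bench import readout, cams, robot, models gives the robot as it stands.
- The arm moves only by the tool play_rows, never from a script. Its argument "moves" is a list of rows, each a list of 2 entries, a list of its own where there are three numbers: the shift along the world's x, y, z each as a share of 0.1 m, from -1 to 1, then the turn, a rotation vector about the world's x, y, z each as a share of 2 pi rad, from -1 to 1. In form: [[[tx, ty, tz], [ax, ay, az]], ...]. A call has 1 to 5 rows; each row is the pose to reach, as a shift and turn from the pose commanded when the call began, turning the shorter way round; what a row does not reach only later rows make up. A row lasts 1/10 s, in which the tool goes at most 50 mm and 8.59 degrees, less where a joint would pass 70% of its speed; a pose out of reach is approached as far as the arm can. A call with a number of a shift or a turn outside -1 to 1 is refused whole. A call with a gripper value outside its range is refused whole. "claw" is the finger opening in mm, from 0 to 87.8, set as the call begins (left out, the last holds). The fingers move at their own pace and stop on an object; "force" is the grip in N (left out, the last holds). Time passes only in rows, so rows that repeat a pose let the fingers close. It gives the time, the measured TCP pose, the force, the opening and the grip force at its end, in the units of the state.
- readout.read_state(): the state, without advancing time (a new reading comes with each control period).
- cams.get_image(name): name is "side" or "top"; returns the picture (400x640x3 uint8, blue, green, red); there is no depth.
- cams.camera_info(name): a dict with "K" (3x3 intrinsics, pixels), "R" (3x3) and "t" (3): a world point X has camera coordinates R X + t. Camera axes: x right, y down, z forward; pixel columns grow to the right and rows downward; lengths in mm; the calibration is good to about 2 mm. A picture is of the moment at which its call begins. camera_info takes no time and is no camera call.
- robot.close_job(): hands the job in; it is judged then, once.
Trained networks look in the newest picture that a camera, given by its name, has taken for a name from the list of things; names that differ only in an ending like _2 or _b are one class to them, and where a whole thing is asked for, a point or a joint stands for the part that bears it (a point fixed in the world has none). Each returns a list of dicts, best first, with "conf" (0 to 1); they miss things now and then, are a little off and sometimes report something else, mostly with a low value. They report only what shows in the picture. A call takes as long as a camera call. They do not tell look-alikes from the thing itself.
- models.boxes_of(camera, name): "bbox" ([left, top, width, height] in pixels, round what is visible of it).
- models.silhouettes(camera, name): "pixels" (400x640 bool, what is visible of it) and "bbox" ([left, top, width, height] in pixels, round what is visible of it).
- models.mark_of(camera, name): "xy" ([column, row] in pixels: a listed point, or the origin of a listed thing).
The state is a dict: "time_s": time; "qpos": joint angles; "joint_vel": joint speeds; "tau": joint torques, N m; "tcp_pos": TCP position; "tcp_rot": TCP orientation; "ft_force": force on the tool from outside, world axes, zero at the start; "ft_torque": the same for the moment, N m; "gripper_width": finger opening in mm; "finger_force": force on a finger pad.
Only numpy, scipy, OpenCV 4.12 (cv2) and the standard library are available. Lean on these libraries where they do the work, as an engineer would, in place of code of your own. Each camera call takes 0.05 s, during which the arm holds its last target. There are 200 camera calls.

## Working session

There is one attempt and no reset: what is moved stays moved. The work goes in short steps, Python scripts to look and compute and a tool call to move; the robot and the scene stay as the last step left them, time stands still between calls to the robot, and variables do not carry over. Pictures are saved under pics/ and viewed, at most 14 in all, crops included, and the job is handed in when it is done.

Besides the shell and the picture viewer there is one more tool, called after "Request:" by a JSON object that holds its "api" and its "payload", one argument or row to a line. play_rows: Moves the arm, as the interface text tells. Shift numbers are shares of 0.1 m and turn numbers shares of 2 pi rad, none past 1 either way. Its arguments: {"type":"object","properties":{"moves":{"type":"array","items":{"type":"array"}},"claw":{"type":"number"},"force":{"type":"number"}},"required":["moves"]}

```bash
mkdir -p pics; ls
cat > h.py <<'E'
import numpy as np, cv2
from bench import readout, cams, robot, models
def ray(cam,uv):
    c=cams.camera_info(cam);K,R,t=[np.array(c[k],float) for k in('K','R','t')]
    d=R.T@np.linalg.solve(K,[uv[0],uv[1],1.]);return -R.T@t.ravel(),d
def onz(cam,uv,z):
    o,d=ray(cam,uv);return (o+d*(z-o[2])/d[2]).round(1)
def proj(cam,X):
    c=cams.camera_info(cam);K,R,t=[np.array(c[k],float) for k in('K','R','t')]
    p=K@(R@np.array(X,float)+t.ravel());return p[:2]/p[2]
E
python3 - <<'E'
from h import *
for c in('top','side'):
    im=cams.get_image(c);cv2.imwrite(f'pics/{c}0.png',im)
    print(c,ray(c,(320,200)))
    for n in 'red_block black_block bus_bar adapter spacer cover spanner jar tray_button_top'.split():
        print(n,[(np.round(m['xy']),round(m['conf'],2),onz(c,m['xy'],0)[:2]) for m in models.mark_of(c,n) if m['conf']>.2])
s=readout.read_state();print(s['time_s'],s['tcp_pos'],s['tcp_rot'])
E
```

```text
pics
top (array([ 465.00957424,  -43.18292999, 1196.33500215]), array([ 0.10192018,  0.00191582, -0.9948622 ]))
red_block [(array([337., 245.]), 0.62, array([451.1, -95.5]))]
black_block [(array([267., 241.]), 0.89, array([458.7, 119.7]))]
bus_bar [(array([444., 269.]), 0.84, array([ 386.5, -421.4])), (array([416., 229.]), 0.71, array([ 505.6, -335.2]))]
adapter [(array([364., 177.]), 0.55, array([ 661.1, -176.9]))]
spacer [(array([201., 216.]), 0.62, array([528.4, 324.2])), (array([303., 242.]), 0.61, array([456.6,   8.9]))]
cover [(array([246., 142.]), 0.54, array([766.3, 195.3]))]
spanner []
jar [(array([405., 173.]), 0.8, array([ 676.9, -302.6]))]
tray_button_top [(array([306., 183.]), 0.45, array([638.5,   2.8]))]
side (array([126.89038784, 457.72530811, 873.47170673]), array([ 0.4137391 , -0.46688923, -0.78156062]))
red_block [(array([368., 221.]), 0.67, array([450.9, -94.4]))]
black_block [(array([310., 274.]), 0.89, array([460.7, 117.1]))]
bus_bar [(array([399., 161.]), 0.86, array([ 513.2, -323.1]))]
adapter [(array([325., 163.]), 0.42, array([ 667.6, -177.2]))]
spacer [(array([227., 321.]), 0.66, array([521.4, 322.3])), (array([287., 199.]), 0.34, array([659.2,  -7.9]))]
cover [(array([239., 241.]), 0.98, array([655.1, 167.4])), (array([273., 255.]), 0.86, array([562. , 139.7])), (array([204., 226.]), 0.73, array([757.3, 193.2]))]
spanner [(array([342., 247.]), 0.65, array([451.9,  11.1]))]
jar [(array([346., 132.]), 0.71, array([ 703.3, -317.6])), (array([401., 162.]), 0.36, array([ 505.7, -321.7]))]
tray_button_top [(array([287., 199.]), 0.53, array([658.8,  -7.8])), (array([327., 164.]), 0.21, array([ 660.9, -178.3]))]
1.0 [ 156.39682021 -656.63058633  241.65728475] [[ 9.72789871e-01  2.31689161e-01 -1.40690401e-05]
 [ 2.31689161e-01 -9.72789871e-01  7.36693819e-08]
 [-1.36691513e-05 -3.33130893e-06 -1.00000000e+00]]
```

View pics/top0.png

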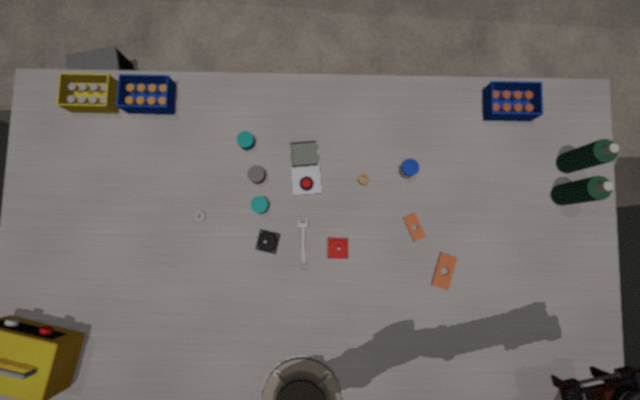

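View pics/side0.png

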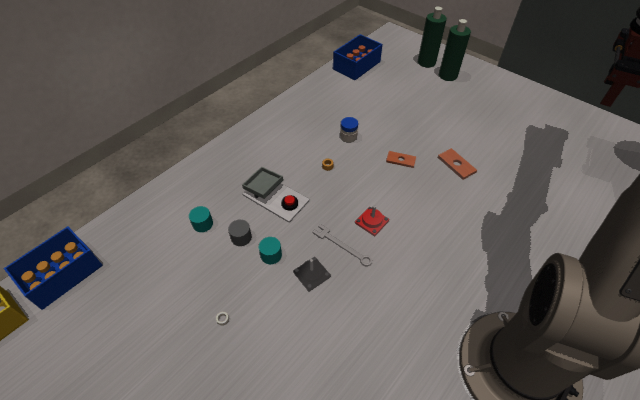

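The top picture shows the red block at (338,247), the black one at (267,241) and the spanner at (303,242). The ring-shaped parts are the adapter (363,179) and the spacer (200,216). Candidates:
- **Bus bars:** (414,226) and (444,270). The smaller one looks about 80 mm long, which I'll measure.
- **Caps:** grey at (257,174), turquoise at (246,140) and (260,204). The grey one is the cover.

```bash
cat > seg.py <<'E'
from h import *
def silh(cam,name,z,near=None,zc=None):
    out=[]
    for m in models.silhouettes(cam,name):
        if m['conf']<.25: continue
        p=np.argwhere(m['pixels'])[:,::-1]
        if len(p)<5: continue
        w=np.array([onz(cam,q,z)[:2] for q in p.astype(float)],np.float32)
        r=cv2.minAreaRect(w)
        out.append((round(m['conf'],2),p.mean(0).round(1),np.round(r[0],1),np.round(r[1],1),round(r[2],1)))
    return out
E
python3 - <<'E'
from seg import *
for c in('top','side'):
    im=cams.get_image(c)
    for n,z in dict(bus_bar=8,red_block=10,adapter=18,spacer=12,cover=43,spanner=8,jar=58).items():
        print(c,n); [print('   ',*o) for o in silh(c,n,z)]
im=cv2.imread('pics/top0.png');s=cv2.imread('pics/side0.png')
f=lambda i,x,y,w=100,h=75:cv2.resize(i[y:y+h,x:x+w],(400,300),interpolation=cv2.INTER_CUBIC)
cv2.imwrite('pics/m1.png',np.vstack([np.hstack([f(im,385,205),f(im,320,160)]),np.hstack([f(s,385,125),f(s,190,200)])]))
E
```

```text
top bus_bar
    0.72 [363.3 178.9] [ 654.8 -173.6] [31.2 34. ] 1.2
    0.59 [414.1 226.9] [ 511.  -329.1] [80.  42.9] 22.8
    0.59 [444.3 270.6] [ 381.5 -419.5] [ 55.8 103. ] 74.4
top red_block
    0.59 [338.2 248.5] [ 440.2 -100. ] [63.2 63.6] 1.3
top adapter
    0.49 [362.9 178.6] [ 654.7 -171. ] [34.1 30.7] 0.9
top spacer
top cover
    0.75 [259.7 204.7] [565.8 139.1] [46.9 42. ] 46.6
    0.6 [246. 140.] [760.9 187.8] [61.1 50.1] 28.4
    0.59 [256.5 174. ] [657.6 151.5] [54.8 57.4] 1.1
top spanner
    0.69 [303.  239.8] [451.8   9.5] [163.3  27.6] 1.4
top jar
    0.73 [409. 168.] [ 682.5 -302.2] [54.  59.4] 1.0
side bus_bar
    0.77 [456.7 163.1] [ 381.6 -416.1] [ 63.9 111.2] 72.3
    0.61 [400.4 158.7] [ 511.2 -325.7] [78.4 50.4] 23.6
side red_block
    0.96 [371.3 220.4] [441.7 -97.3] [64.4 76.9] 0.3
side adapter
side spacer
    0.54 [371.8 220.8] [439.1 -95. ] [64.2 76.6] 0.3
side cover
    0.84 [200.6 219.2] [749.7 198.4] [48.6 81.2] 66.0
    0.76 [239.3 232.3] [648.3 162.6] [48.1 76.7] 62.1
    0.58 [269.6 249.8] [558.  150.2] [49.3 71.9] 44.6
side spanner
    0.72 [339.5 243.5] [451.   15.4] [ 33.6 161.6] 89.5
side jar
    0.59 [348.5 129.3] [ 670.1 -281.9] [ 49.2 103.5] 38.0
    0.57 [222.  317.8] [506.9 333.8] [24.5 27.3] 48.8
```

View pics/m1.png

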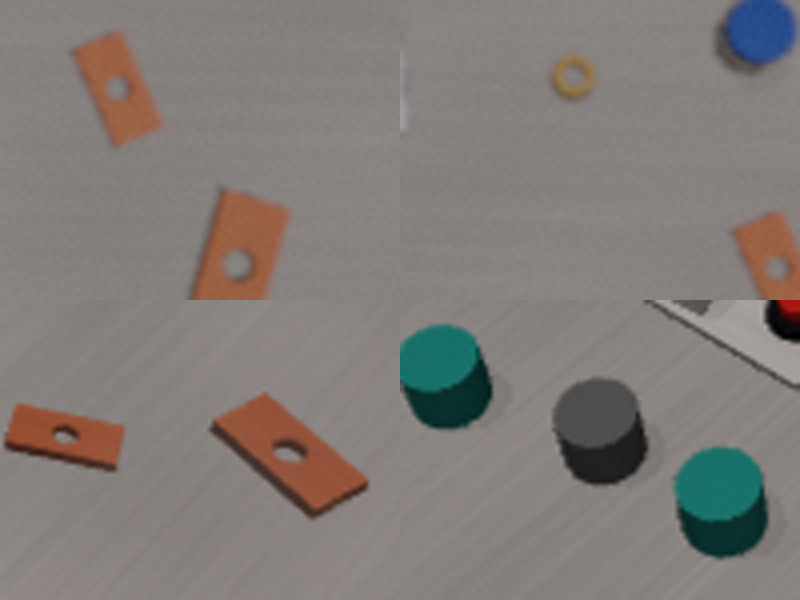

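The first picture pair in the crop shows the bars: the smaller one (414,227 in the top image) measures 80 x 43 mm, the other about 108 x 55 mm, so the smaller is the bus bar. The grey cap sits between the two turquoise ones. I'll refine the positions by fitting silhouettes.

```bash
cat > fit.py <<'E'
from h import *
from scipy.optimize import least_squares
def cyl(r,z0,z1):
    a=np.linspace(0,2*np.pi,48);return np.array([[r*np.cos(t),r*np.sin(t),z] for t in a for z in(z0,z1)])
def box(a,b,z0,z1): return np.array([[x,y,z] for x in(-a/2,a/2) for y in(-b/2,b/2) for z in(z0,z1)])
M=dict(bus_bar=box(80,40,0,8),adapter=np.vstack([cyl(17,0,0),cyl(16,18,18)]),spacer=cyl(14,0,12),cover=cyl(26,0,43),
 red_block=np.vstack([box(64,64,0,10),cyl(26,10,25)]))
def cen(h):
    m=cv2.moments(h);return np.array([m['m10'],m['m01']])/m['m00'],m['m00']
def mask(im,uv,half=28,S=8,chan=None,th=.5):
    u,v=np.round(uv).astype(int);x0,y0=u-half,v-half
    w=im[y0:v+half,x0:u+half].astype(np.float32)
    d=np.linalg.norm(w-np.median(w.reshape(-1,3),0),axis=2) if chan is None else chan(w)
    d=cv2.resize(d,None,fx=S,fy=S,interpolation=cv2.INTER_CUBIC)
    c=d[(half-3)*S:(half+3)*S,(half-3)*S:(half+3)*S]
    b=(d>th*np.percentile(c,90)).astype(np.uint8)
    n,l,st,ce=cv2.connectedComponentsWithStats(b)
    k=1+np.argmin([np.hypot(*(ce[i]-half*S))+(1e4 if st[i,4]<300 else 0) for i in range(1,n)])
    p=np.argwhere(l==k)[:,::-1].astype(np.float32)
    h=cv2.convexHull(p);h=(h+.5)/S-.5+np.float32([x0,y0]);return h.astype(np.float32)
def fit(cam,im,name,uv,z=0,yaw=0,half=28,chan=None,xy0=None):
    h=mask(im,uv,half,chan=chan);c,a=cen(h);P=M[name]
    R=np.array([[np.cos(yaw),-np.sin(yaw),0],[np.sin(yaw),np.cos(yaw),0],[0,0,1]])
    def hull(q): return cv2.convexHull(np.array([proj(cam,R@p+[q[0],q[1],z]) for p in P],np.float32))
    s=least_squares(lambda q:cen(hull(q))[0]-c,xy0 if xy0 is not None else onz(cam,uv,z)[:2],diff_step=1e-3)
    return s.x.round(1),round(a/cen(hull(s.x))[1],2)
sat=lambda w:w[...,2]-w[...,0]
redf=lambda w:w[...,2]-w[...,1]
E
python3 - <<'E'
from fit import *
y=np.radians(22.8)
T=dict(top=dict(bus_bar=(414,227),adapter=(363,179),spacer=(200.5,216),cover=(257,174),red_block=(338,248)),
 side=dict(bus_bar=(401,159),adapter=(328,164),spacer=(222,318),cover=(239.5,232.5),red_block=(372,220)))
for c in T:
    im=cv2.imread(f'pics/{c}0.png')
    for n,uv in T[c].items():
        ch=redf if n=='red_block' else sat if n in('bus_bar','adapter') else None
        print(c,n,*fit(c,im,n,uv,yaw=y if n=='bus_bar' else 0,half=20 if n!='red_block' else 26,chan=ch))
    h=mask(im,T[c]['bus_bar'],28,chan=sat);w=np.array([onz(c,q[0],8)[:2] for q in h],np.float32);print(cv2.minAreaRect(w))
E
```

```text
top bus_bar [ 511.8 -329.9] 1.04Traceback (most recent call last):
  File "<stdin>", line 9, in <module>
  File "fit.py", line 25, in fit
    s=least_squares(lambda q:cen(hull(q))[0]-c,xy0 if xy0 is not None else onz(cam,uv,z)[:2],diff_step=1e-3)
    return func(*args, **kwargs)
    result = trf(vector_fun.fun, vector_fun.jac, x0, f0, J0, lb, ub, ftol, xtol,
                 gtol, max_nfev, x_scale, loss_function, tr_solver,
                 tr_options.copy(), verbose, callback=callback_wrapped)
    return trf_no_bounds(
        fun, jac, x0, f0, J0, ftol, xtol, gtol, max_nfev, x_scale,
        loss_function, tr_solver, tr_options, verbose, callback=callback)
    f_new = fun(x_new)
    self._update_fun()
    ~~~~~~~~~~~~~~~~^^
    self.f = self.fun_wrapped(xp_copy(self.x))
             ~~~~~~~~~~~~~~~~^^^^^^^^^^^^^^^^^
    return np.atleast_1d(self.fun(x))
                         ~~~~~~~~^^^
    return self.f(x, *self.args, **self.kwargs)
           ~~~~~~^^^^^^^^^^^^^^^^^^^^^^^^^^^^^^
  File "fit.py", line 25, in <lambda>
    s=least_squares(lambda q:cen(hull(q))[0]-c,xy0 if xy0 is not None else onz(cam,uv,z)[:2],diff_step=1e-3)
                                 ~~~~^^^
  File "fit.py", line 24, in hull
    def hull(q): return cv2.convexHull(np.array([proj(cam,R@p+[q[0],q[1],z]) for p in P],np.float32))
                                                 ~~~~^^^^^^^^^^^^^^^^^^^^^^^
  File "h.py", line 9, in proj
    c=cams.camera_info(cam);K,R,t=[np.array(c[k],float) for k in('K','R','t')]
ValueError: time passes only in moves, steps and waits
```

```bash
python3 - <<'E'
s=open('h.py').read()
s=s.replace("def ray","import functools\n@functools.cache\ndef cam_(n): return cams.camera_info(n)\ndef ray",1).replace("c=cams.camera_info(cam)","c=cam_(cam)")
open('h.py','w').write(s)
s=open('fit.py').read().replace("diff_step=1e-3","diff_step=5e-3")
open('fit.py','w').write(s)
E
cat > run0.py <<'E'
from fit import *
y=np.radians(22.8)
T=dict(top=dict(bus_bar=(414,227),adapter=(363,179),spacer=(200.5,216),cover=(257,174),red_block=(338,248)),
 side=dict(bus_bar=(401,159),adapter=(328,164),spacer=(222,318),cover=(239.5,232.5),red_block=(372,220)))
for c in T:
    im=cv2.imread(f'pics/{c}0.png')
    for n,uv in T[c].items():
        ch=redf if n=='red_block' else sat if n in('bus_bar','adapter') else None
        print(c,n,*fit(c,im,n,uv,yaw=y if n=='bus_bar' else 0,half=20 if n!='red_block' else 26,chan=ch))
    h=mask(im,T[c]['bus_bar'],28,chan=sat);w=np.array([onz(c,q[0],8)[:2] for q in h],np.float32);print(cv2.minAreaRect(w))
E
python3 run0.py; python3 -c "
from h import *
print(proj('top',[440,-98,67]),proj('side',[440,-98,67]),readout.read_state()['time_s'])"
```

```text
top bus_bar [ 511.8 -329.9] 1.04
top adapter [ 656.3 -172.2] 0.93
top spacer [527.  329.9] 0.39
top cover [658.9 152.8] 1.09
top red_block [442.3 -96.9] 0.88
((511.5601806640625, -329.0927734375), (82.2423095703125, 43.06607437133789), 23.79483413696289)
side bus_bar [ 512.8 -331.7] 0.91
side adapter [ 656.6 -173.4] 0.77
side spacer [529.9 326.2] 0.91
side cover [659.1 155.7] 1.01
side red_block [442.9 -97.8] 0.86
((511.0362243652344, -328.194580078125), (81.04603576660156, 43.84073257446289), 24.59671401977539)
[338.71327702 248.98140812] [375.02012157 206.0102856 ] 1.8
```

Request:
{"api": "play_rows", "payload": {
  "moves": [
    [[0.45,0.4,0],[0,0,0.0145]],
    [[0.9,0.8,0],[0,0,0.029]],
    [[0.9,0.8,0],[0,0,0.029]]
  ],
  "claw": 70,
  "force": 30
}}

```text
time_s: 2.1
tcp_pos: [251.3, -573.1, 241.8]
tcp_rot: [[0.911, 0.412, 0.002], [0.412, -0.911, 0.002], [0.003, -0.0, -1.0]]
ft_force: [0.6, 0.8, -0.1]
gripper_width: 70.8
finger_force: 0.0
```

Request:
{"api": "play_rows", "payload": {
  "moves": [
    [[0.45,0.4,0],[0,0,0]],
    [[0.9,0.8,0],[0,0,0]],
    [[0.9,0.8,0],[0,0,0]]
  ]
}}

```text
time_s: 2.4
tcp_pos: [341.1, -492.5, 241.9]
tcp_rot: [[0.912, 0.41, 0.002], [0.41, -0.912, 0.001], [0.003, -0.0, -1.0]]
ft_force: [0.6, -0.6, 0.4]
gripper_width: 70.1
finger_force: 0.0
```

Request:
{"api": "play_rows", "payload": {
  "moves": [
    [[0.45,0.4,0],[0,0,0]],
    [[0.9,0.8,0],[0,0,0]],
    [[0.9,0.8,0],[0,0,0]]
  ]
}}

```text
time_s: 2.7
tcp_pos: [430.8, -412.1, 242.0]
tcp_rot: [[0.912, 0.41, 0.002], [0.41, -0.912, 0.002], [0.003, -0.0, -1.0]]
ft_force: [0.4, 0.1, -0.1]
gripper_width: 70.3
finger_force: 0.0
```

Request:
{"api": "play_rows", "payload": {
  "moves": [
    [[0.4,0.4,-0.3],[0,0,0]],
    [[0.81,0.82,-0.7],[0,0,0]],
    [[0.81,0.82,-1],[0,0,0]],
    [[0.81,0.82,-1],[0,0,0]]
  ]
}}

```text
time_s: 3.1
tcp_pos: [507.8, -329.1, 137.2]
tcp_rot: [[0.912, 0.41, -0.005], [0.41, -0.912, 0.005], [-0.002, -0.007, -1.0]]
ft_force: [-0.5, 0.5, 0.8]
gripper_width: 70.2
finger_force: 0.0
```

Request:
{"api": "play_rows", "payload": {
  "moves": [
    [[0,0,-0.4],[0,0,0]],
    [[0,0,-0.8],[0,0,0]],
    [[0,0,-0.8],[0,0,0]],
    [[0,0,-0.8],[0,0,0]]
  ]
}}

```text
time_s: 3.5
tcp_pos: [507.0, -335.6, 62.5]
tcp_rot: [[0.915, 0.403, -0.001], [0.403, -0.915, -0.0], [-0.001, -0.0, -1.0]]
ft_force: [0.8, 0.2, 1.2]
gripper_width: 70.1
finger_force: 0.0
```

Run:
```python
from h import *
c='side';im=cams.get_image(c);cv2.imwrite('pics/s1.png',im)
s=readout.read_state();p=s['tcp_pos'];print(p.round(1) if hasattr(p,'round') else p)
t=cams.get_image('top')
f=lambda i,x,y,w=100,h=150:cv2.resize(i[y:y+h,x:x+w],(400,600),interpolation=cv2.INTER_CUBIC)
cv2.imwrite('pics/m2.png',np.hstack([f(im,350,70),f(t,370,150)]))
```

```text
[ 508.1 -336.    63.7]
```

View pics/m2.png

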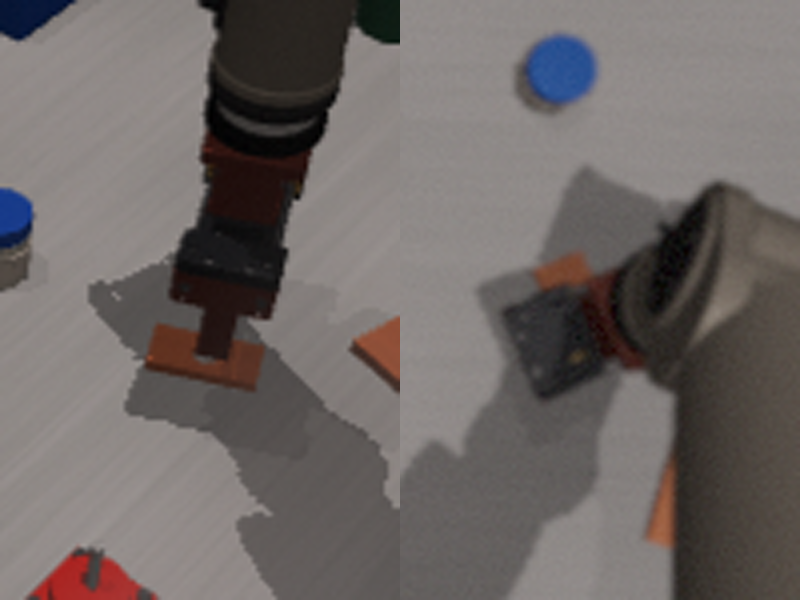

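The crop shows the gripper above the bar with the fingers straddling its sides. The lag has settled, so next is the correction, the descent and the grip.

Request:
{"api": "play_rows", "payload": {
  "moves": [
    [[0.045,0.05,-0.2],[0,0,0]],
    [[0.045,0.05,-0.4],[0,0,0]],
    [[0.045,0.05,-0.4],[0,0,0]],
    [[0.045,0.05,-0.4],[0,0,0]],
    [[0.045,0.05,-0.4],[0,0,0]]
  ]
}}

```text
time_s: 4.1
tcp_pos: [512.9, -330.6, 23.6]
tcp_rot: [[0.915, 0.404, 0.003], [0.404, -0.915, -0.002], [0.002, 0.003, -1.0]]
ft_force: [0.7, 0.3, 1.2]
gripper_width: 69.9
finger_force: 0.0
```

Request:
{"api": "play_rows", "payload": {
  "moves": [
    [[0,0,0],[0,0,0]],
    [[0,0,0],[0,0,0]],
    [[0,0,0],[0,0,0]],
    [[0,0,0],[0,0,0]],
    [[0,0,0],[0,0,0]]
  ],
  "claw": 30,
  "force": 30
}}

```text
time_s: 4.6
tcp_pos: [512.0, -329.7, 21.8]
tcp_rot: [[0.915, 0.404, 0.0], [0.404, -0.915, -0.0], [0.0, 0.0, -1.0]]
ft_force: [-0.6, 0.2, 0.5]
gripper_width: 40.0
finger_force: 30.0
```

Request:
{"api": "play_rows", "payload": {
  "moves": [
    [[0,0,0],[0,0,0]],
    [[0,0,0],[0,0,0]],
    [[0,0,0],[0,0,0]]
  ]
}}

```text
time_s: 4.9
tcp_pos: [511.9, -329.7, 21.8]
tcp_rot: [[0.915, 0.404, 0.0], [0.404, -0.915, -0.0], [0.0, 0.0, -1.0]]
ft_force: [-0.0, 0.5, 2.9]
gripper_width: 39.7
finger_force: 30.0
```

Request:
{"api": "play_rows", "payload": {
  "moves": [
    [[0,0,0.2],[0,0,0]],
    [[0,0,0.6],[0,0,0]],
    [[0,0,1],[0,0,0]],
    [[0,0,1],[0,0,0]]
  ]
}}

```text
time_s: 5.3
tcp_pos: [514.9, -331.2, 126.7]
tcp_rot: [[0.915, 0.404, 0.008], [0.404, -0.915, -0.004], [0.006, 0.007, -1.0]]
ft_force: [0.8, 0.9, -2.2]
gripper_width: 39.5
finger_force: 30.0
```

Request:
{"api": "play_rows", "payload": {
  "moves": [
    [[-0.1,0.35,0],[0,0,0]],
    [[-0.23,0.77,0],[0,0,0]],
    [[-0.23,0.77,0],[0,0,0]]
  ]
}}

```text
time_s: 5.6
tcp_pos: [486.6, -246.1, 120.0]
tcp_rot: [[0.912, 0.41, -0.005], [0.41, -0.912, 0.004], [-0.002, -0.006, -1.0]]
ft_force: [0.4, -0.2, -2.1]
gripper_width: 39.2
finger_force: 30.0
```

Request:
{"api": "play_rows", "payload": {
  "moves": [
    [[-0.1,0.35,0],[0,0,0]],
    [[-0.23,0.77,0],[0,0,0]],
    [[-0.23,0.77,0],[0,0,0]]
  ]
}}

```text
time_s: 5.9
tcp_pos: [463.5, -170.0, 120.3]
tcp_rot: [[0.912, 0.41, -0.004], [0.41, -0.912, 0.003], [-0.002, -0.005, -1.0]]
ft_force: [0.1, -0.2, -1.3]
gripper_width: 39.6
finger_force: 30.0
```

Request:
{"api": "play_rows", "payload": {
  "moves": [
    [[-0.1,0.35,0],[0,0,0]],
    [[-0.23,0.78,-0.2],[0,0,0]],
    [[-0.23,0.78,-0.2],[0,0,0]],
    [[-0.23,0.78,-0.2],[0,0,0]],
    [[-0.23,0.78,-0.2],[0,0,0]]
  ]
}}

```text
time_s: 6.4
tcp_pos: [443.2, -98.6, 101.5]
tcp_rot: [[0.915, 0.403, -0.0], [0.403, -0.915, -0.0], [-0.0, 0.0, -1.0]]
ft_force: [0.5, -0.0, -2.6]
gripper_width: 39.4
finger_force: 30.0
```

Run:
```python
from fit import *
im=cams.get_image('side');cv2.imwrite('pics/s2.png',im)
s=readout.read_state();p=np.array(s['tcp_pos']);print(p.round(1),s['gripper_width'])
uv=proj('side',[p[0],p[1],p[2]-17.8]);print(uv)
for d in [(0,0),(3,0),(0,3)]: print(proj('side',[442.6,-97.4,67]))
w=im[int(uv[1])-60:int(uv[1])+60,int(uv[0])-80:int(uv[0])+80]
cv2.imwrite('pics/m3.png',cv2.resize(w,(800,600),interpolation=cv2.INTER_CUBIC));print(uv.astype(int)-[80,60])
```

```text
[443.4 -98.9 101.6] 39.31962431346117
[374.79545293 200.80456984]
[374.01488966 205.60531925]
[374.01488966 205.60531925]
[374.01488966 205.60531925]
[294 140]
```

View pics/m3.png

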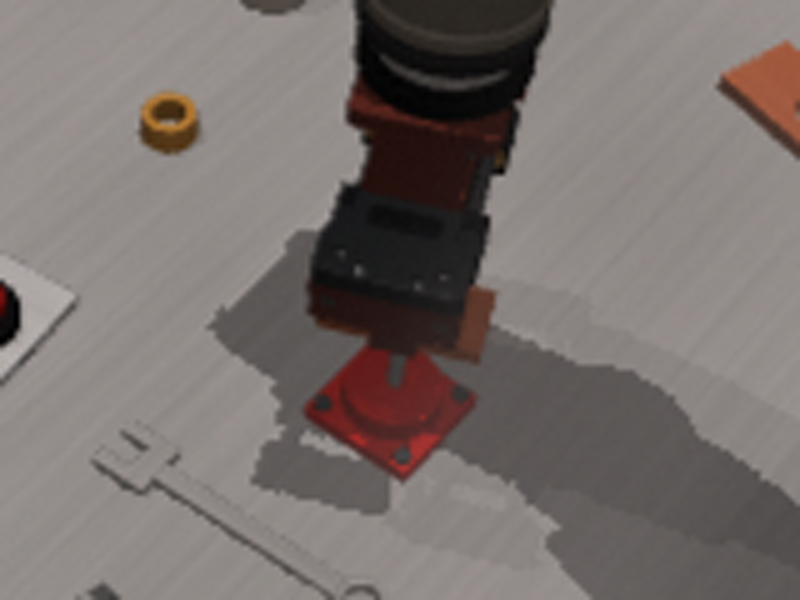

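Request:
{"api": "play_rows", "payload": {
  "moves": [
    [[0,0,-0.15],[0,0,0]],
    [[0,0,-0.25],[0,0,0]],
    [[0,0,-0.38],[0,0,0]],
    [[0,0,-0.5],[0,0,0]],
    [[0,0,-0.5],[0,0,0]]
  ]
}}

```text
time_s: 6.95
tcp_pos: [441.9, -98.0, 50.2]
tcp_rot: [[0.915, 0.404, -0.003], [0.404, -0.915, 0.0], [-0.002, -0.001, -1.0]]
ft_force: [-0.1, 0.3, -0.9]
gripper_width: 39.6
finger_force: 30.0
```

Request:
{"api": "play_rows", "payload": {
  "moves": [
    [[0,0,-0.03],[0,0,0]],
    [[0,0,-0.045],[0,0,0]],
    [[0,0,-0.045],[0,0,0]]
  ]
}}

```text
time_s: 7.25
tcp_pos: [443.1, -97.7, 47.3]
tcp_rot: [[0.915, 0.404, 0.0], [0.404, -0.915, -0.0], [0.0, 0.0, -1.0]]
ft_force: [-0.1, 0.0, -1.5]
gripper_width: 39.6
finger_force: 30.0
```

Run:
```python
from fit import *
for c in('side','top'):
    im=cams.get_image(c);cv2.imwrite(f'pics/{c}3.png',im)
s=readout.read_state();print(np.round(s['tcp_pos'],1),np.round(s['ft_force'],1),np.round(s['ft_torque'],2))
im=cv2.imread('pics/side3.png')
cv2.imwrite('pics/m4.png',cv2.resize(im[155:245,314:434],(800,600),interpolation=cv2.INTER_CUBIC))
```

```text
[443.1 -97.7  47.5] [-0.3 -0.9 -2.5] [-0.06 -0.01 -0.05]
```

View pics/m4.png

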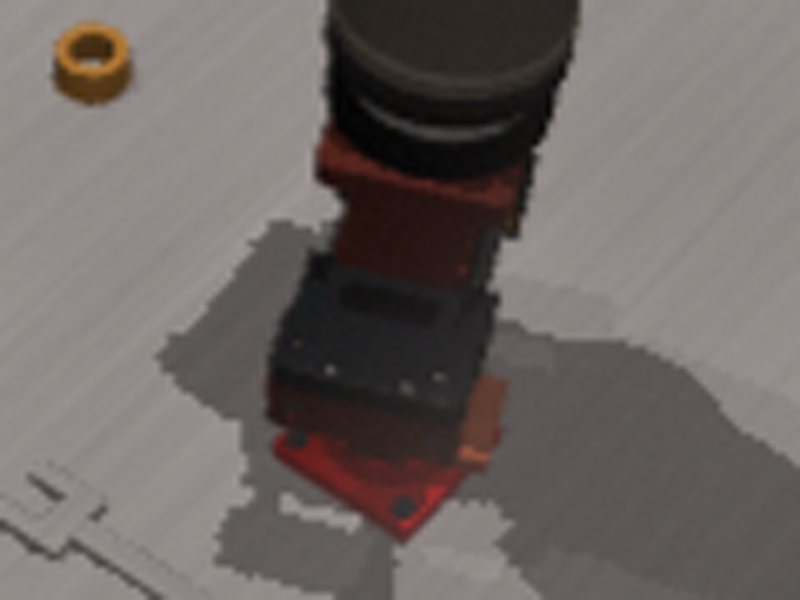

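The bar is around the stud and just above the boss, with no contact force. I'll lower it slightly, release it and lift clear.

Request:
{"api": "play_rows", "payload": {
  "moves": [
    [[0,0,-0.008],[0,0,0]],
    [[0,0,-0.008],[0,0,0]]
  ]
}}

```text
time_s: 7.55
tcp_pos: [443.2, -97.7, 46.7]
tcp_rot: [[0.915, 0.404, 0.001], [0.404, -0.915, -0.0], [0.001, 0.0, -1.0]]
ft_force: [-1.4, 0.3, 1.9]
gripper_width: 39.5
finger_force: 30.0
```

Request:
{"api": "play_rows", "payload": {
  "moves": [
    [[0,0,0],[0,0,0]],
    [[0,0,0],[0,0,0]],
    [[0,0,0],[0,0,0]],
    [[0,0,0],[0,0,0]]
  ],
  "claw": 60
}}

```text
time_s: 7.95
tcp_pos: [442.9, -97.7, 46.4]
tcp_rot: [[0.915, 0.404, 0.0], [0.404, -0.915, -0.0], [0.0, 0.0, -1.0]]
ft_force: [0.4, -0.5, -0.2]
gripper_width: 59.3
finger_force: 0.0
```

Request:
{"api": "play_rows", "payload": {
  "moves": [
    [[0,0,0.2],[0,0,0]],
    [[0,0,0.6],[0,0,0]],
    [[0,0,1],[0,0,0]]
  ]
}}

```text
time_s: 8.25
tcp_pos: [442.1, -97.5, 147.0]
tcp_rot: [[0.915, 0.404, -0.002], [0.404, -0.915, 0.001], [-0.002, -0.001, -1.0]]
ft_force: [1.4, -1.0, -0.2]
gripper_width: 59.9
finger_force: 0.0
```

Request:
{"api": "play_rows", "payload": {
  "moves": [
    [[0.45,-0.15,0],[0,0,0]],
    [[0.9,-0.3,0],[0,0,0]],
    [[1,-0.35,0],[0,0,0]]
  ]
}}

```text
time_s: 8.55
tcp_pos: [547.4, -134.0, 147.4]
tcp_rot: [[0.915, 0.403, 0.005], [0.403, -0.915, -0.001], [0.004, 0.003, -1.0]]
ft_force: [-0.2, 0.1, -0.7]
gripper_width: 59.8
finger_force: 0.0
```

Request:
{"api": "play_rows", "payload": {
  "moves": [
    [[0.45,-0.15,0],[0,0,0]],
    [[0.9,-0.3,0],[0,0,0]],
    [[1,-0.35,0],[0,0,0]],
    [[1,-0.35,0],[0,0,0]],
    [[1,-0.35,0],[0,0,0]]
  ]
}}

```text
time_s: 9.05
tcp_pos: [641.1, -167.0, 145.6]
tcp_rot: [[0.915, 0.404, -0.003], [0.404, -0.915, 0.001], [-0.002, -0.002, -1.0]]
ft_force: [0.4, 0.1, -0.8]
gripper_width: 59.9
finger_force: 0.0
```

```bash
cat > bar.py <<'E'
from fit import *
import sys
# bar on block: fit bar in both cams, hole vs stud
tag=sys.argv[1]
y=np.radians(24)
for c,uv in dict(top=(338,247),side=(373,214)).items():
    im=cams.get_image(c);cv2.imwrite(f'pics/{c}{tag}.png',im)
s=readout.read_state();print(s['time_s'],np.round(s['tcp_pos'],1),np.round(s['ft_force'],1))
f=lambda i,x,y,w=60,h=90:cv2.resize(i[y:y+h,x:x+w],(400,600),interpolation=cv2.INTER_CUBIC)
cv2.imwrite(f'pics/b{tag}.png',np.hstack([f(cv2.imread(f'pics/side{tag}.png'),342,168),f(cv2.imread(f'pics/top{tag}.png'),308,203)]))
E
python3 bar.py 5
```

```text
9.15 [ 641.1 -167.   146.2] [-0.5 -0.   0.7]
```

View pics/b5.png

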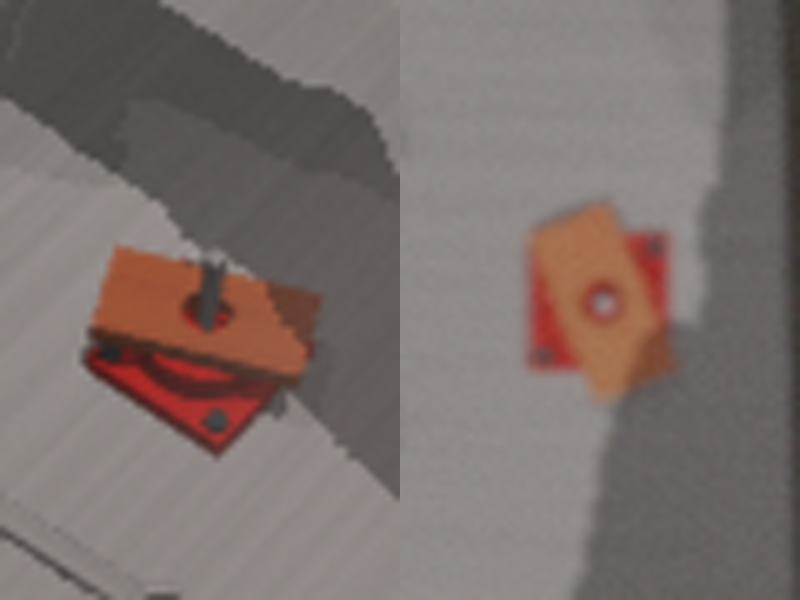

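The crop shows the bar flat on the block with the stud through its hole at about (373,213) in the side image and (338,248) in the top. Next is the adapter.

Request:
{"api": "play_rows", "payload": {
  "moves": [
    [[0.14,-0.05,-0.3],[0,0,0]],
    [[0.14,-0.05,-0.7],[0,0,0]],
    [[0.14,-0.05,-0.7],[0,0,0]]
  ],
  "force": 20
}}

```text
time_s: 9.45
tcp_pos: [652.0, -171.5, 71.5]
tcp_rot: [[0.914, 0.405, -0.01], [0.405, -0.914, 0.002], [-0.008, -0.006, -1.0]]
ft_force: [-2.1, -0.3, -1.1]
gripper_width: 59.8
finger_force: 0.0
```

Request:
{"api": "play_rows", "payload": {
  "moves": [
    [[0,0,-0.3],[0,0,0]],
    [[0,0,-0.55],[0,0,0]],
    [[0,0,-0.55],[0,0,0]],
    [[0,0,-0.55],[0,0,0]],
    [[0,0,-0.55],[0,0,0]]
  ]
}}

```text
time_s: 9.95
tcp_pos: [657.4, -172.7, 23.4]
tcp_rot: [[0.915, 0.404, 0.002], [0.404, -0.915, -0.0], [0.001, 0.001, -1.0]]
ft_force: [0.1, 0.3, 0.3]
gripper_width: 60.3
finger_force: 0.0
```

Request:
{"api": "play_rows", "payload": {
  "moves": [
    [[0,0,0],[0,0,0]],
    [[0,0,0],[0,0,0]],
    [[0,0,0],[0,0,0]],
    [[0,0,0],[0,0,0]],
    [[0,0,0],[0,0,0]]
  ],
  "claw": 25
}}

```text
time_s: 10.45
tcp_pos: [656.9, -172.5, 21.6]
tcp_rot: [[0.915, 0.404, 0.0], [0.404, -0.915, 0.0], [0.0, -0.0, -1.0]]
ft_force: [-1.0, 0.9, 2.6]
gripper_width: 31.9
finger_force: 20.0
```

Request:
{"api": "play_rows", "payload": {
  "moves": [
    [[0,0,0],[0,0,0]],
    [[0,0,0],[0,0,0]]
  ]
}}

```text
time_s: 10.65
tcp_pos: [656.9, -172.6, 21.6]
tcp_rot: [[0.915, 0.404, 0.0], [0.404, -0.915, 0.0], [0.0, -0.0, -1.0]]
ft_force: [-1.2, 1.2, 4.3]
gripper_width: 32.5
finger_force: 20.0
```

Request:
{"api": "play_rows", "payload": {
  "moves": [
    [[0,0,0.2],[0,0,0]],
    [[0,0,0.6],[0,0,0]],
    [[0,0,1],[0,0,0]],
    [[0,0,1],[0,0,0]]
  ]
}}

```text
time_s: 11.05
tcp_pos: [660.6, -173.4, 127.3]
tcp_rot: [[0.915, 0.404, 0.01], [0.404, -0.915, -0.002], [0.008, 0.006, -1.0]]
ft_force: [0.3, -1.1, -0.6]
gripper_width: 32.1
finger_force: 20.0
```

Request:
{"api": "play_rows", "payload": {
  "moves": [
    [[-0.35,0.12,0],[0,0,0]],
    [[-0.7,0.25,0],[0,0,0]],
    [[-0.7,0.25,0],[0,0,0]]
  ]
}}

```text
time_s: 11.35
tcp_pos: [581.1, -146.0, 119.4]
tcp_rot: [[0.914, 0.405, -0.007], [0.405, -0.914, 0.001], [-0.006, -0.004, -1.0]]
ft_force: [1.0, -0.1, -0.8]
gripper_width: 32.5
finger_force: 20.0
```

Request:
{"api": "play_rows", "payload": {
  "moves": [
    [[-0.35,0.12,0],[0,0,0]],
    [[-0.7,0.25,0],[0,0,0]],
    [[-0.7,0.25,0],[0,0,0]]
  ]
}}

```text
time_s: 11.65
tcp_pos: [511.9, -121.4, 119.9]
tcp_rot: [[0.914, 0.405, -0.006], [0.405, -0.914, 0.001], [-0.005, -0.003, -1.0]]
ft_force: [0.2, -0.7, -1.2]
gripper_width: 32.5
finger_force: 20.0
```

Request:
{"api": "play_rows", "payload": {
  "moves": [
    [[-0.35,0.12,0],[0,0,0]],
    [[-0.74,0.25,-0.1],[0,0,0]],
    [[-0.74,0.25,-0.1],[0,0,0]],
    [[-0.74,0.25,-0.1],[0,0,0]],
    [[-0.74,0.25,-0.1],[0,0,0]]
  ]
}}

```text
time_s: 12.15
tcp_pos: [444.9, -98.0, 111.7]
tcp_rot: [[0.915, 0.404, 0.002], [0.404, -0.915, -0.0], [0.002, 0.001, -1.0]]
ft_force: [0.6, 1.0, -0.8]
gripper_width: 32.2
finger_force: 20.0
```

Run:
```python
from fit import *
im=cams.get_image('side');cv2.imwrite('pics/s6.png',im)
s=readout.read_state();p=np.array(s['tcp_pos']);print(s['time_s'],p.round(1),s['gripper_width'])
print(proj('side',p-[0,0,21.6]),proj('side',p-[0,0,3.6]))
cv2.imwrite('pics/m6.png',cv2.resize(im[145:235,314:434],(800,600),interpolation=cv2.INTER_CUBIC))
```

```text
12.2 [444.9 -98.  111.7] 32.23279039903064
[374.32196133 199.07539258] [375.05798694 194.32389889]
```

View pics/m6.png

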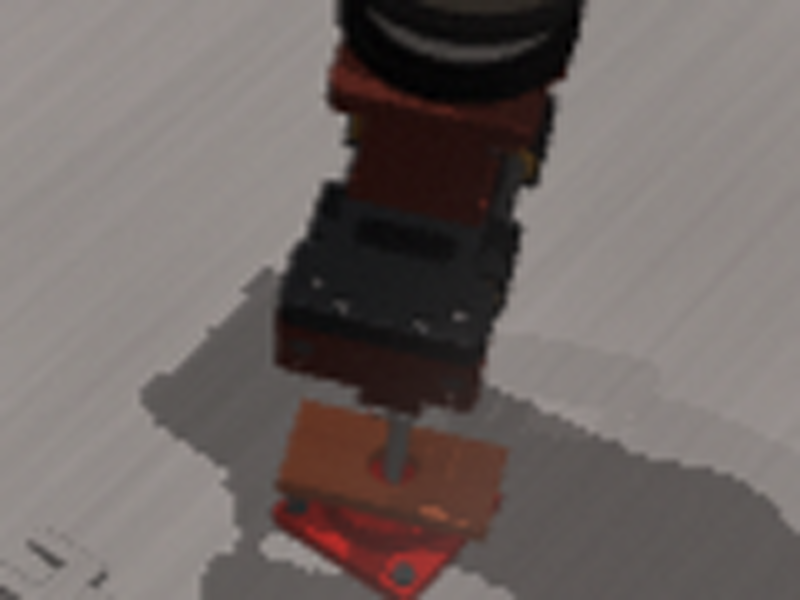

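The stud tip shows at about (374,207) under the gripper, where it was expected. I'll lower the adapter in steps and watch the force.

Request:
{"api": "play_rows", "payload": {
  "moves": [
    [[0,0,-0.1],[0,0,0]],
    [[0,0,-0.15],[0,0,0]],
    [[0,0,-0.22],[0,0,0]],
    [[0,0,-0.28],[0,0,0]],
    [[0,0,-0.28],[0,0,0]]
  ]
}}

```text
time_s: 12.7
tcp_pos: [442.2, -97.5, 82.3]
tcp_rot: [[0.915, 0.404, -0.002], [0.404, -0.915, 0.0], [-0.002, -0.001, -1.0]]
ft_force: [0.3, 0.3, -2.1]
gripper_width: 32.3
finger_force: 20.0
```

Request:
{"api": "play_rows", "payload": {
  "moves": [
    [[0,0,-0.1],[0,0,0]],
    [[0,0,-0.2],[0,0,0]],
    [[0,0,-0.25],[0,0,0]],
    [[0,0,-0.25],[0,0,0]],
    [[0,0,-0.25],[0,0,0]]
  ]
}}

```text
time_s: 13.2
tcp_pos: [442.9, -97.6, 58.2]
tcp_rot: [[0.915, 0.404, -0.0], [0.404, -0.915, 0.0], [-0.0, -0.0, -1.0]]
ft_force: [-0.2, 0.4, -0.6]
gripper_width: 32.3
finger_force: 20.0
```

Request:
{"api": "play_rows", "payload": {
  "moves": [
    [[0,0,-0.01],[0,0,0]],
    [[0,0,-0.02],[0,0,0]],
    [[0,0,-0.02],[0,0,0]],
    [[0,0,-0.02],[0,0,0]]
  ]
}}

```text
time_s: 13.6
tcp_pos: [443.0, -97.7, 56.5]
tcp_rot: [[0.915, 0.404, 0.0], [0.404, -0.915, -0.0], [0.0, 0.0, -1.0]]
ft_force: [-1.1, -0.7, -0.5]
gripper_width: 32.2
finger_force: 20.0
```

Request:
{"api": "play_rows", "payload": {
  "moves": [
    [[0,0,-0.017],[0,0,0]],
    [[0,0,-0.017],[0,0,0]],
    [[0,0,-0.017],[0,0,0]]
  ]
}}

```text
time_s: 13.9
tcp_pos: [442.8, -97.7, 54.6]
tcp_rot: [[0.915, 0.404, -0.0], [0.404, -0.915, -0.0], [-0.0, -0.0, -1.0]]
ft_force: [-1.3, 0.3, -0.4]
gripper_width: 32.5
finger_force: 20.0
```

Request:
{"api": "play_rows", "payload": {
  "moves": [
    [[0,0,0],[0,0,0]],
    [[0,0,0],[0,0,0]],
    [[0,0,0],[0,0,0]],
    [[0,0,0],[0,0,0]]
  ],
  "claw": 54
}}

```text
time_s: 14.3
tcp_pos: [443.0, -97.6, 54.7]
tcp_rot: [[0.915, 0.404, 0.0], [0.404, -0.915, -0.0], [0.0, 0.0, -1.0]]
ft_force: [-0.3, 0.3, -0.7]
gripper_width: 54.1
finger_force: 0.0
```

Request:
{"api": "play_rows", "payload": {
  "moves": [
    [[0,0,0.2],[0,0,0]],
    [[0,0,0.6],[0,0,0]],
    [[0,0,1],[0,0,0]]
  ]
}}

```text
time_s: 14.6
tcp_pos: [442.1, -97.5, 155.4]
tcp_rot: [[0.915, 0.404, -0.002], [0.404, -0.915, 0.001], [-0.002, -0.001, -1.0]]
ft_force: [1.0, -0.9, 0.3]
gripper_width: 53.9
finger_force: 0.0
```

Request:
{"api": "play_rows", "payload": {
  "moves": [
    [[0.1,0.5,0],[0,0,0]],
    [[0.2,1,0],[0,0,0]],
    [[0.2,1,0],[0,0,0]]
  ]
}}

```text
time_s: 14.9
tcp_pos: [464.4, 8.9, 155.7]
tcp_rot: [[0.911, 0.412, 0.003], [0.412, -0.911, 0.003], [0.004, -0.001, -1.0]]
ft_force: [-0.2, -0.5, 0.6]
gripper_width: 53.9
finger_force: 0.0
```

Request:
{"api": "play_rows", "payload": {
  "moves": [
    [[0.1,0.5,0],[0,0,0]],
    [[0.2,1,0],[0,0,0]],
    [[0.2,1,0],[0,0,0]],
    [[0.2,1,0],[0,0,0]]
  ]
}}

```text
time_s: 15.3
tcp_pos: [482.7, 103.3, 154.4]
tcp_rot: [[0.913, 0.407, -0.001], [0.407, -0.913, 0.0], [-0.001, -0.0, -1.0]]
ft_force: [-0.2, -0.4, -0.4]
gripper_width: 53.8
finger_force: 0.0
```

```bash
python3 bar.py 7
python3 - <<'E'
from fit import *
br=lambda w:np.maximum(w.min(2)-np.median(w.min(2))-0,0)
for c,uv in dict(top=(200.5,216),side=(222,318)).items():
  for tag in('0','7'):
    im=cv2.imread(f'pics/{c}{tag}.png')
    w=cv2.resize(im[int(uv[1])-12:int(uv[1])+12,int(uv[0])-12:int(uv[0])+12].max(2),None,fx=1,fy=1)
    b=im.min(2).astype(np.float32);u,v=map(int,uv);p=b[v-9:v+10,u-9:u+10];p=np.clip(p-np.median(p)-12,0,None)
    q=np.argwhere(p>0);cw=(q[:,::-1]*p[p>0][:,None]).sum(0)/p.sum()+[u-9,v-9]
    print(c,tag,cw.round(2),onz(c,cw,9),p.sum(),len(q))
E
```

```text
15.4 [482.5 100.8 154.3] [0.1 0.2 0.1]
top 0 [198.  215.5] [530.8 332.    9. ] 2.0 2
top 7 [nan nan] [nan nan nan] 0.0 0
side 0 [221.63 317.2 ] [531.4 325.8   9. ] 758.0 51
side 7 [221.57 317.2 ] [531.5 325.9   9. ] 881.0 54<stdin>:8: RuntimeWarning: invalid value encountered in divide
```

View pics/b7.png

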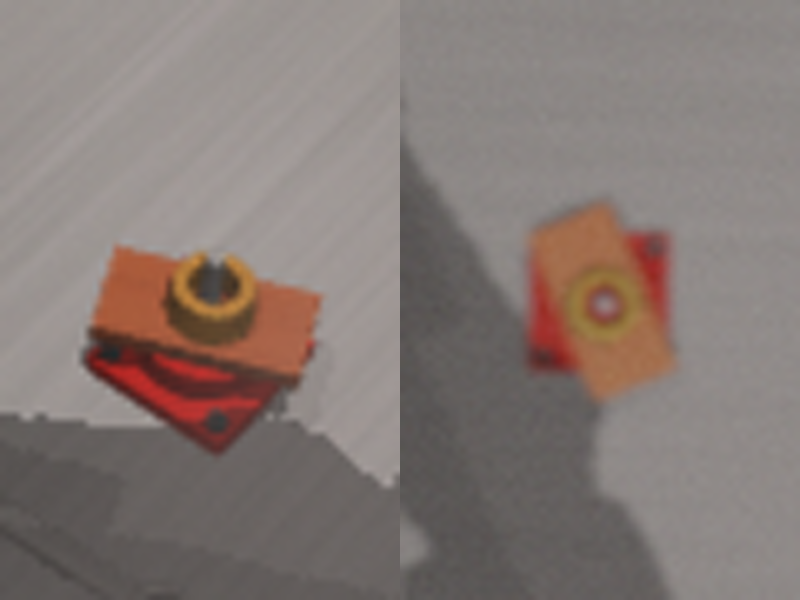

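The adapter stands on the bar, centred on the stud at about (374,212) in the side image. Next is the spacer at about (530, 327) mm.

Request:
{"api": "play_rows", "payload": {
  "moves": [
    [[0.1,0.5,0],[0,0,0]],
    [[0.24,1,0],[0,0,0]],
    [[0.24,1,0],[0,0,0]]
  ],
  "force": 12
}}

```text
time_s: 15.7
tcp_pos: [507.7, 207.4, 155.2]
tcp_rot: [[0.913, 0.408, 0.002], [0.408, -0.913, 0.004], [0.003, -0.003, -1.0]]
ft_force: [-0.2, -0.9, 0.2]
gripper_width: 53.8
finger_force: 0.0
```

Request:
{"api": "play_rows", "payload": {
  "moves": [
    [[0.1,0.5,0],[0,0,0]],
    [[0.23,1,0],[0,0,0]],
    [[0.23,1,0],[0,0,0]]
  ]
}}

```text
time_s: 16.0
tcp_pos: [530.0, 307.6, 154.9]
tcp_rot: [[0.913, 0.408, 0.001], [0.408, -0.913, 0.004], [0.002, -0.004, -1.0]]
ft_force: [-0.4, 0.8, -0.4]
gripper_width: 54.0
finger_force: 0.0
```

Request:
{"api": "play_rows", "payload": {
  "moves": [
    [[0,0.25,-0.3],[0,0,0]],
    [[0,0.25,-0.7],[0,0,0]],
    [[0,0.25,-0.8],[0,0,0]],
    [[0,0.25,-0.8],[0,0,0]],
    [[0,0.25,-0.8],[0,0,0]]
  ]
}}

```text
time_s: 16.5
tcp_pos: [531.0, 326.1, 75.9]
tcp_rot: [[0.915, 0.402, 0.001], [0.402, -0.915, -0.0], [0.001, 0.001, -1.0]]
ft_force: [-0.3, -0.0, 0.3]
gripper_width: 54.2
finger_force: 0.0
```

Run:
```python
from h import *
im=cams.get_image('side')
s=readout.read_state();print(s['time_s'],np.round(s['tcp_pos'],1))
cv2.imwrite('pics/m8.png',cv2.resize(im[260:350,170:290],(800,600),interpolation=cv2.INTER_CUBIC))
```

```text
16.55 [531.3 326.7  76.4]
```

View pics/m8.png

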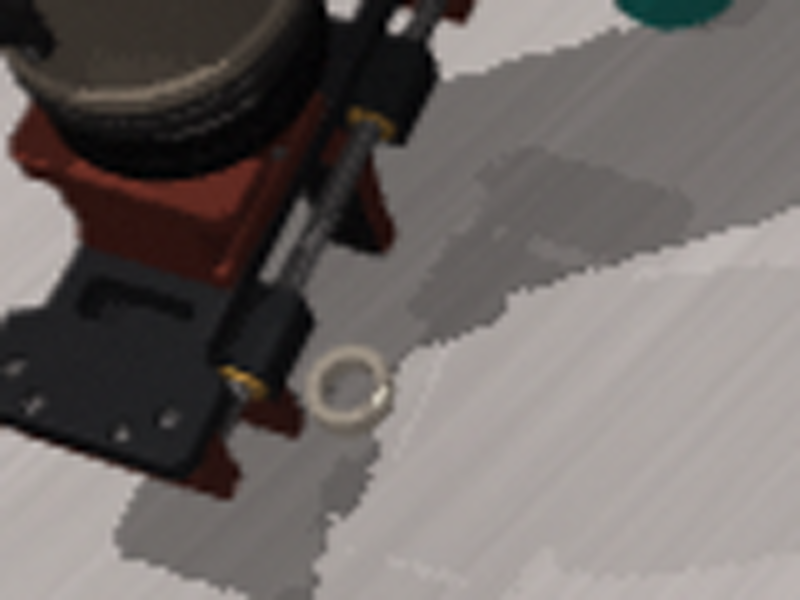

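The crop shows the spacer at about (222,317) in the side image, with the fingers straddling its axis from above. Going down.

Request:
{"api": "play_rows", "payload": {
  "moves": [
    [[0,0,-0.25],[0,0,0]],
    [[0,0,-0.5],[0,0,0]],
    [[0,0,-0.535],[0,0,0]],
    [[0,0,-0.535],[0,0,0]],
    [[0,0,-0.535],[0,0,0]]
  ]
}}

```text
time_s: 17.05
tcp_pos: [531.0, 327.9, 23.0]
tcp_rot: [[0.915, 0.404, 0.002], [0.404, -0.915, 0.001], [0.003, -0.0, -1.0]]
ft_force: [-0.2, 0.2, 0.6]
gripper_width: 54.1
finger_force: 0.0
```

Request:
{"api": "play_rows", "payload": {
  "moves": [
    [[0,0,0],[0,0,0]],
    [[0,0,0],[0,0,0]],
    [[0,0,0],[0,0,0]],
    [[0,0,0],[0,0,0]],
    [[0,0,0],[0,0,0]]
  ],
  "claw": 20
}}

```text
time_s: 17.55
tcp_pos: [530.1, 327.4, 21.6]
tcp_rot: [[0.915, 0.404, 0.001], [0.404, -0.915, 0.0], [0.001, 0.0, -1.0]]
ft_force: [-0.4, -0.1, 3.4]
gripper_width: 28.9
finger_force: 12.0
```

Request:
{"api": "play_rows", "payload": {
  "moves": [
    [[0,0,0],[0,0,0]],
    [[0,0,0],[0,0,0]]
  ]
}}

```text
time_s: 17.75
tcp_pos: [530.2, 327.5, 21.6]
tcp_rot: [[0.915, 0.404, 0.001], [0.404, -0.915, 0.0], [0.001, 0.0, -1.0]]
ft_force: [-0.6, -0.4, 5.3]
gripper_width: 28.1
finger_force: 12.0
```

Request:
{"api": "play_rows", "payload": {
  "moves": [
    [[0,0,0.2],[0,0,0]],
    [[0,0,0.6],[0,0,0]],
    [[0,0,1],[0,0,0]],
    [[0,0,1],[0,0,0]]
  ]
}}

```text
time_s: 18.15
tcp_pos: [532.5, 329.7, 126.5]
tcp_rot: [[0.915, 0.404, 0.007], [0.404, -0.915, 0.005], [0.009, -0.002, -1.0]]
ft_force: [0.2, 0.5, -0.4]
gripper_width: 28.4
finger_force: 12.0
```

Request:
{"api": "play_rows", "payload": {
  "moves": [
    [[-0.1,-0.4,0],[0,0,0]],
    [[-0.17,-0.85,0.1],[0,0,0]],
    [[-0.17,-0.85,0.1],[0,0,0]]
  ]
}}

```text
time_s: 18.45
tcp_pos: [512.7, 235.0, 130.4]
tcp_rot: [[0.918, 0.398, -0.001], [0.398, -0.918, -0.005], [-0.003, 0.004, -1.0]]
ft_force: [0.5, -0.1, -0.6]
gripper_width: 28.1
finger_force: 12.0
```

Request:
{"api": "play_rows", "payload": {
  "moves": [
    [[-0.1,-0.4,0],[0,0,0]],
    [[-0.17,-0.85,0],[0,0,0]],
    [[-0.17,-0.85,0],[0,0,0]]
  ]
}}

```text
time_s: 18.75
tcp_pos: [494.7, 150.6, 129.7]
tcp_rot: [[0.918, 0.397, -0.003], [0.397, -0.918, -0.005], [-0.005, 0.003, -1.0]]
ft_force: [1.3, 0.2, -0.2]
gripper_width: 28.5
finger_force: 12.0
```

Request:
{"api": "play_rows", "payload": {
  "moves": [
    [[-0.1,-0.4,0],[0,0,0]],
    [[-0.17,-0.85,0],[0,0,0]],
    [[-0.17,-0.85,0],[0,0,0]]
  ]
}}

```text
time_s: 19.05
tcp_pos: [477.5, 66.6, 130.0]
tcp_rot: [[0.918, 0.397, -0.003], [0.397, -0.918, -0.003], [-0.004, 0.002, -1.0]]
ft_force: [0.6, 0.0, -0.2]
gripper_width: 28.6
finger_force: 12.0
```

Request:
{"api": "play_rows", "payload": {
  "moves": [
    [[-0.1,-0.4,0],[0,0,0]],
    [[-0.17,-0.85,0],[0,0,0]],
    [[-0.17,-0.85,0],[0,0,0]]
  ]
}}

```text
time_s: 19.35
tcp_pos: [460.7, -17.5, 130.3]
tcp_rot: [[0.918, 0.397, -0.002], [0.397, -0.918, -0.002], [-0.003, 0.001, -1.0]]
ft_force: [-0.2, 0.1, -0.7]
gripper_width: 28.4
finger_force: 12.0
```

Request:
{"api": "play_rows", "payload": {
  "moves": [
    [[-0.1,-0.4,0],[0,0,0]],
    [[-0.19,-0.85,0],[0,0,0]],
    [[-0.19,-0.85,0],[0,0,0]],
    [[-0.19,-0.85,0],[0,0,0]],
    [[-0.19,-0.85,0],[0,0,0]]
  ]
}}

```text
time_s: 19.85
tcp_pos: [443.7, -95.7, 131.0]
tcp_rot: [[0.914, 0.406, 0.0], [0.406, -0.914, 0.001], [0.001, -0.001, -1.0]]
ft_force: [-0.5, 0.4, -0.3]
gripper_width: 28.9
finger_force: 12.0
```

Run:
```python
from h import *
im=cams.get_image('side')
s=readout.read_state();p=np.array(s['tcp_pos']);print(s['time_s'],p.round(1),s['gripper_width'])
print(proj('side',p-[0,0,15]))
cv2.imwrite('pics/m9.png',cv2.resize(im[145:235,314:434],(800,600),interpolation=cv2.INTER_CUBIC))
```

```text
19.9 [443.6 -95.6 131. ] 28.418342951260513
[375.22342342 193.03123788]
```

View pics/m9.png

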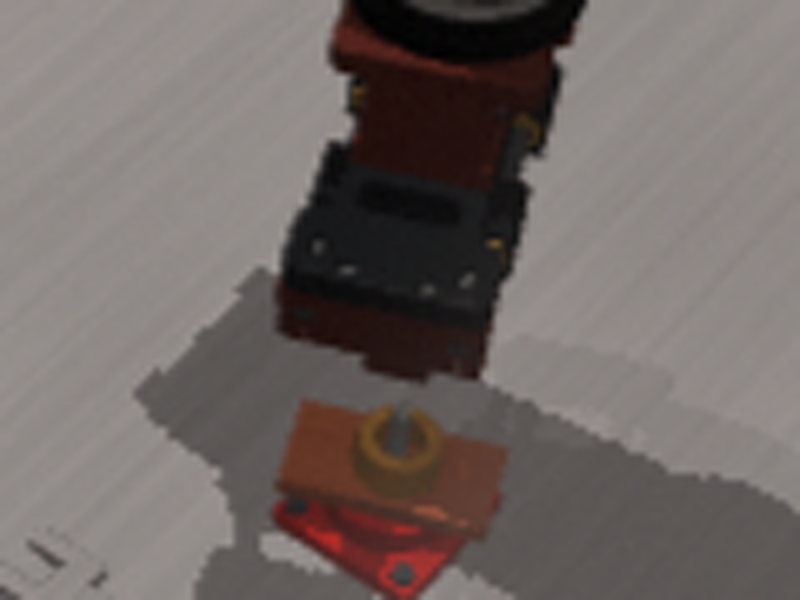

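The picture shows the adapter and stud clear below the gripper at about (374,211). Lowering the spacer in steps.

Request:
{"api": "play_rows", "payload": {
  "moves": [
    [[0,0,-0.2],[0,0,0]],
    [[0,0,-0.38],[0,0,0]],
    [[0,0,-0.38],[0,0,0]],
    [[0,0,-0.38],[0,0,0]]
  ]
}}

```text
time_s: 20.3
tcp_pos: [443.1, -96.4, 93.2]
tcp_rot: [[0.914, 0.406, -0.001], [0.406, -0.914, 0.001], [-0.0, -0.001, -1.0]]
ft_force: [0.2, 0.1, -0.7]
gripper_width: 28.5
finger_force: 12.0
```

Request:
{"api": "play_rows", "payload": {
  "moves": [
    [[0,0,-0.05],[0,0,0]],
    [[0,0,-0.1],[0,0,0]],
    [[0,0,-0.15],[0,0,0]],
    [[0,0,-0.18],[0,0,0]],
    [[0,0,-0.18],[0,0,0]]
  ]
}}

```text
time_s: 20.8
tcp_pos: [442.6, -97.7, 74.8]
tcp_rot: [[0.915, 0.404, -0.001], [0.404, -0.915, 0.0], [-0.001, -0.0, -1.0]]
ft_force: [0.3, -0.4, -0.3]
gripper_width: 28.4
finger_force: 12.0
```

Request:
{"api": "play_rows", "payload": {
  "moves": [
    [[0,0,-0.01],[0,0,0]],
    [[0,0,-0.022],[0,0,0]],
    [[0,0,-0.022],[0,0,0]],
    [[0,0,-0.022],[0,0,0]]
  ]
}}

```text
time_s: 21.2
tcp_pos: [442.9, -97.7, 73.0]
tcp_rot: [[0.915, 0.404, 0.0], [0.404, -0.915, -0.0], [0.0, 0.0, -1.0]]
ft_force: [0.3, 0.1, -0.7]
gripper_width: 28.5
finger_force: 12.0
```

Request:
{"api": "play_rows", "payload": {
  "moves": [
    [[0,0,-0.003],[0,0,0]],
    [[0,0,-0.003],[0,0,0]],
    [[0,0,-0.003],[0,0,0]],
    [[0,0,-0.003],[0,0,0]]
  ],
  "claw": 50
}}

```text
time_s: 21.6
tcp_pos: [442.9, -97.6, 72.7]
tcp_rot: [[0.915, 0.404, 0.0], [0.404, -0.915, -0.0], [0.0, 0.0, -1.0]]
ft_force: [-1.2, -0.3, -0.3]
gripper_width: 49.8
finger_force: 0.0
```

Request:
{"api": "play_rows", "payload": {
  "moves": [
    [[0,0,0.2],[0,0,0]],
    [[0,0,0.6],[0,0,0]],
    [[0,0,1],[0,0,0]]
  ]
}}

```text
time_s: 21.9
tcp_pos: [442.1, -97.4, 173.4]
tcp_rot: [[0.915, 0.404, -0.002], [0.404, -0.915, 0.001], [-0.002, -0.001, -1.0]]
ft_force: [1.2, -0.8, 0.2]
gripper_width: 50.0
finger_force: 0.0
```

Request:
{"api": "play_rows", "payload": {
  "moves": [
    [[0.35,0.4,0],[0,0,0]],
    [[0.7,0.84,0],[0,0,0]],
    [[0.72,0.84,0],[0,0,0]]
  ],
  "claw": 80
}}

```text
time_s: 22.2
tcp_pos: [518.0, -8.3, 173.8]
tcp_rot: [[0.912, 0.409, 0.004], [0.409, -0.912, 0.003], [0.005, -0.001, -1.0]]
ft_force: [-1.0, -0.6, -0.6]
gripper_width: 70.9
finger_force: 0.0
```

Request:
{"api": "play_rows", "payload": {
  "moves": [
    [[0.35,0.4,0],[0,0,0]],
    [[0.7,0.84,0],[0,0,0]],
    [[0.72,0.84,0],[0,0,0]],
    [[0.72,0.84,0],[0,0,0]]
  ]
}}

```text
time_s: 22.6
tcp_pos: [587.3, 72.2, 172.1]
tcp_rot: [[0.913, 0.407, -0.001], [0.407, -0.913, 0.001], [-0.0, -0.001, -1.0]]
ft_force: [-0.5, -0.3, 0.4]
gripper_width: 79.7
finger_force: 0.0
```

```bash
python3 bar.py 10
python3 - <<'E'
from fit import *
import glob
for c,uv in dict(top=(257,174),side=(239.5,232.5)).items():
    for t in '0','7': print(c,t,*fit(c,cv2.imread(f'pics/{c}{t}.png'),'cover',uv,half=18,chan=lambda w:np.clip(np.median(w.mean(2))-w.mean(2),0,None)))
E
```

```text
22.7 [585.9  68.8 172. ] [-0.5  0.1 -0.1]
top 0 [658.9 152.8] 1.09
top 7 [659.  152.9] 1.08
side 0 [659.  155.7] 1.01
side 7 [659.  155.7] 1.01
```

View pics/b10.png

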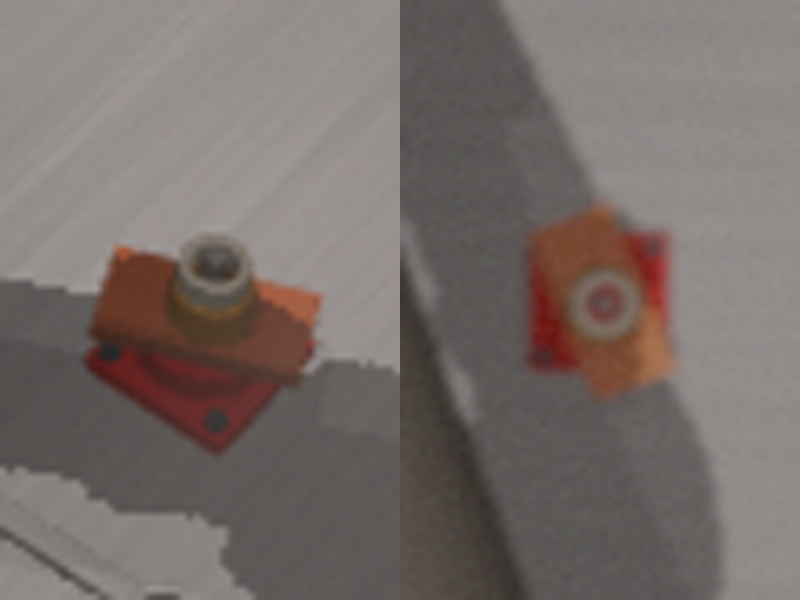

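The spacer sits on the adapter around the stud, seen at about (374,208) in the side image. Both cameras put the grey cover at (659, 154) mm, so I go there now.

Request:
{"api": "play_rows", "payload": {
  "moves": [
    [[0.35,0.4,0],[0,0,0]],
    [[0.72,0.84,-0.1],[0,0,0]],
    [[0.72,0.84,-0.4],[0,0,0]],
    [[0.72,0.84,-0.8],[0,0,0]],
    [[0.72,0.84,-0.8],[0,0,0]]
  ],
  "force": 15
}}

```text
time_s: 23.2
tcp_pos: [654.5, 150.8, 87.1]
tcp_rot: [[0.915, 0.403, -0.01], [0.403, -0.915, -0.004], [-0.011, -0.0, -1.0]]
ft_force: [-1.6, -0.6, -0.6]
gripper_width: 80.2
finger_force: 0.0
```

Request:
{"api": "play_rows", "payload": {
  "moves": [
    [[0,0,-0.01],[0,0,0]],
    [[0,0,-0.01],[0,0,0]],
    [[0,0,-0.01],[0,0,0]]
  ]
}}

```text
time_s: 23.5
tcp_pos: [660.1, 153.9, 94.1]
tcp_rot: [[0.915, 0.403, 0.003], [0.403, -0.915, 0.001], [0.003, 0.001, -1.0]]
ft_force: [0.0, -0.4, 0.4]
gripper_width: 80.2
finger_force: 0.0
```

Run:
```python
from h import *
im=cams.get_image('side')
s=readout.read_state();print(s['time_s'],np.round(s['tcp_pos'],1))
cv2.imwrite('pics/m11.png',cv2.resize(im[180:270,180:300],(800,600),interpolation=cv2.INTER_CUBIC))
```

```text
23.55 [659.9 154.1  93.9]
```

View pics/m11.png

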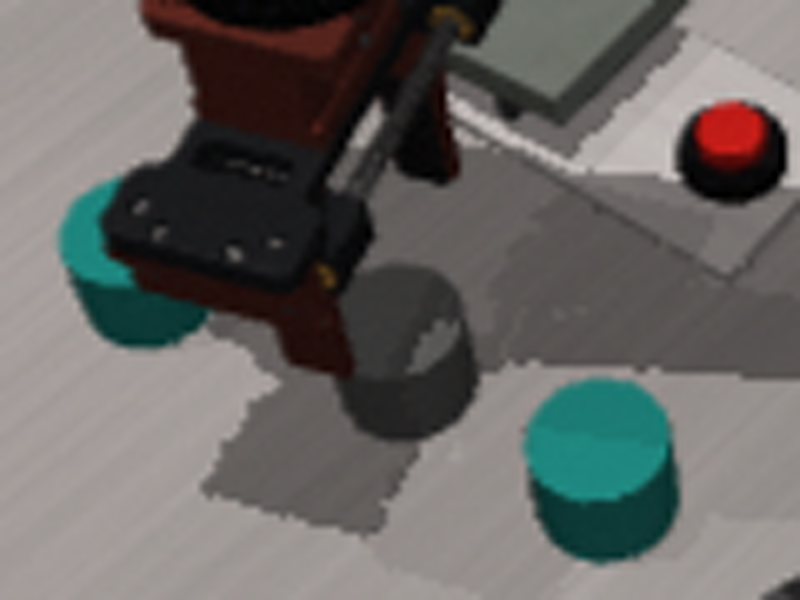

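The fingers straddle the grey cover at about (241,233), and the turquoise caps and the tray are clear. Descending and gripping.

Request:
{"api": "play_rows", "payload": {
  "moves": [
    [[0,0,-0.2],[0,0,0]],
    [[0,0,-0.4],[0,0,0]],
    [[0,0,-0.63],[0,0,0]],
    [[0,0,-0.63],[0,0,0]],
    [[0,0,-0.63],[0,0,0]]
  ]
}}

```text
time_s: 24.05
tcp_pos: [659.2, 154.4, 29.6]
tcp_rot: [[0.915, 0.404, 0.001], [0.404, -0.915, 0.0], [0.001, 0.0, -1.0]]
ft_force: [0.8, -0.1, -1.0]
gripper_width: 80.0
finger_force: 0.0
```

Request:
{"api": "play_rows", "payload": {
  "moves": [
    [[0,0,0],[0,0,0]],
    [[0,0,0],[0,0,0]],
    [[0,0,0],[0,0,0]],
    [[0,0,0],[0,0,0]],
    [[0,0,0],[0,0,0]]
  ],
  "claw": 45
}}

```text
time_s: 24.55
tcp_pos: [659.2, 154.4, 29.3]
tcp_rot: [[0.915, 0.404, 0.001], [0.404, -0.915, 0.0], [0.001, 0.0, -1.0]]
ft_force: [-1.1, -0.4, 3.8]
gripper_width: 51.3
finger_force: 15.0
```

Request:
{"api": "play_rows", "payload": {
  "moves": [
    [[0,0,0],[0,0,0]],
    [[0,0,0],[0,0,0]],
    [[0,0,0],[0,0,0]]
  ]
}}

```text
time_s: 24.85
tcp_pos: [659.2, 154.4, 29.3]
tcp_rot: [[0.915, 0.404, 0.001], [0.404, -0.915, 0.0], [0.001, 0.0, -1.0]]
ft_force: [-1.7, -1.1, 5.0]
gripper_width: 51.3
finger_force: 15.0
```

Request:
{"api": "play_rows", "payload": {
  "moves": [
    [[0,0,0.2],[0,0,0]],
    [[0,0,0.6],[0,0,0]],
    [[0,0,1],[0,0,0]],
    [[0,0,1],[0,0,0]]
  ]
}}

```text
time_s: 25.25
tcp_pos: [662.3, 155.8, 134.6]
tcp_rot: [[0.915, 0.404, 0.009], [0.404, -0.915, 0.003], [0.01, 0.001, -1.0]]
ft_force: [0.4, 1.4, -0.4]
gripper_width: 51.2
finger_force: 15.0
```

Request:
{"api": "play_rows", "payload": {
  "moves": [
    [[-0.35,-0.4,0],[0,0,0]],
    [[-0.7,-0.8,0],[0,0,0]],
    [[-0.72,-0.84,0],[0,0,0]]
  ]
}}

```text
time_s: 25.55
tcp_pos: [582.6, 64.6, 127.1]
tcp_rot: [[0.917, 0.4, -0.005], [0.4, -0.917, -0.004], [-0.007, 0.002, -1.0]]
ft_force: [0.2, -0.6, -1.3]
gripper_width: 51.1
finger_force: 15.0
```

Request:
{"api": "play_rows", "payload": {
  "moves": [
    [[-0.35,-0.4,0],[0,0,0]],
    [[-0.7,-0.8,0],[0,0,0]],
    [[-0.72,-0.84,0],[0,0,0]]
  ]
}}

```text
time_s: 25.85
tcp_pos: [510.6, -18.4, 127.5]
tcp_rot: [[0.917, 0.4, -0.005], [0.4, -0.917, -0.003], [-0.006, 0.001, -1.0]]
ft_force: [0.3, -0.7, -0.1]
gripper_width: 51.1
finger_force: 15.0
```

Request:
{"api": "play_rows", "payload": {
  "moves": [
    [[-0.35,-0.4,0],[0,0,0]],
    [[-0.7,-0.8,0],[0,0,0]],
    [[-0.72,-0.84,0],[0,0,0]],
    [[-0.72,-0.84,0],[0,0,0]],
    [[-0.72,-0.84,0],[0,0,0]]
  ]
}}

```text
time_s: 26.35
tcp_pos: [444.4, -96.5, 128.8]
tcp_rot: [[0.914, 0.405, 0.002], [0.405, -0.914, 0.001], [0.002, -0.0, -1.0]]
ft_force: [0.8, 0.3, -1.0]
gripper_width: 51.2
finger_force: 15.0
```

Request:
{"api": "play_rows", "payload": {
  "moves": [
    [[0,0,-0.1],[0,0,0]],
    [[0,0,-0.25],[0,0,0]],
    [[0,0,-0.28],[0,0,0]],
    [[0,0,-0.28],[0,0,0]],
    [[0,0,-0.28],[0,0,0]]
  ]
}}

```text
time_s: 26.85
tcp_pos: [443.4, -97.0, 100.7]
tcp_rot: [[0.914, 0.405, 0.0], [0.405, -0.914, 0.0], [0.0, -0.0, -1.0]]
ft_force: [-0.1, 0.2, -0.7]
gripper_width: 50.8
finger_force: 15.0
```

Run:
```python
from h import *
im=cams.get_image('side')
s=readout.read_state();p=np.array(s['tcp_pos']);print(s['time_s'],p.round(1),s['gripper_width'])
cv2.imwrite('pics/m12.png',cv2.resize(im[145:235,314:434],(800,600),interpolation=cv2.INTER_CUBIC))
```

```text
26.9 [443.4 -97.3 100.9] 51.23865771767446
```

View pics/m12.png

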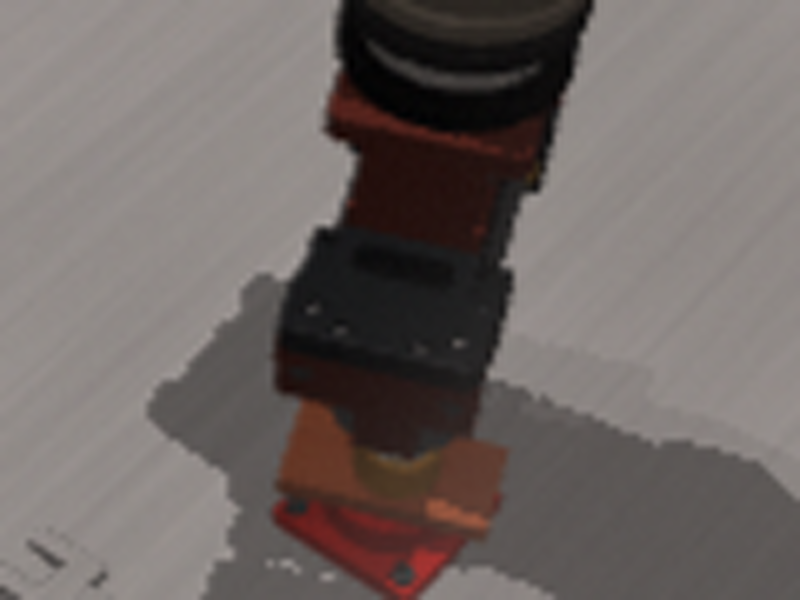

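The cover is above the stack, roughly coaxial with the adapter at about (374,214). Lowering in small steps.

Request:
{"api": "play_rows", "payload": {
  "moves": [
    [[0,0,-0.03],[0,0,0]],
    [[0,0,-0.06],[0,0,0]],
    [[0,0,-0.09],[0,0,0]],
    [[0,0,-0.12],[0,0,0]],
    [[0,0,-0.12],[0,0,0]]
  ]
}}

```text
time_s: 27.4
tcp_pos: [442.6, -97.6, 88.2]
tcp_rot: [[0.915, 0.404, -0.001], [0.404, -0.915, 0.0], [-0.001, -0.0, -1.0]]
ft_force: [-0.4, -0.3, -0.1]
gripper_width: 51.1
finger_force: 15.0
```

Request:
{"api": "play_rows", "payload": {
  "moves": [
    [[0,0,-0.03],[0,0,0]],
    [[0,0,-0.06],[0,0,0]],
    [[0,0,-0.09],[0,0,0]],
    [[0,0,-0.12],[0,0,0]],
    [[0,0,-0.12],[0,0,0]]
  ]
}}

```text
time_s: 27.9
tcp_pos: [442.6, -97.6, 76.2]
tcp_rot: [[0.915, 0.404, -0.001], [0.404, -0.915, 0.0], [-0.001, -0.0, -1.0]]
ft_force: [0.2, 0.2, 0.1]
gripper_width: 51.0
finger_force: 15.0
```

Request:
{"api": "play_rows", "payload": {
  "moves": [
    [[0,0,-0.03],[0,0,0]],
    [[0,0,-0.06],[0,0,0]],
    [[0,0,-0.09],[0,0,0]],
    [[0,0,-0.12],[0,0,0]],
    [[0,0,-0.12],[0,0,0]]
  ]
}}

```text
time_s: 28.4
tcp_pos: [442.6, -97.6, 64.2]
tcp_rot: [[0.915, 0.404, -0.001], [0.404, -0.915, 0.0], [-0.001, -0.0, -1.0]]
ft_force: [-0.3, 0.0, -0.2]
gripper_width: 51.1
finger_force: 15.0
```

No contact so far. Down about 2 mm to seat the cover, release, lift clear and move away.

Request:
{"api": "play_rows", "payload": {
  "moves": [
    [[0,0,-0.01],[0,0,0]],
    [[0,0,-0.018],[0,0,0]],
    [[0,0,-0.018],[0,0,0]],
    [[0,0,-0.018],[0,0,0]]
  ]
}}

```text
time_s: 28.8
tcp_pos: [442.9, -97.6, 62.9]
tcp_rot: [[0.915, 0.404, 0.0], [0.404, -0.915, -0.0], [0.0, 0.0, -1.0]]
ft_force: [-0.6, -0.2, -1.7]
gripper_width: 51.0
finger_force: 15.0
```

Request:
{"api": "play_rows", "payload": {
  "moves": [
    [[0,0,0],[0,0,0]],
    [[0,0,0],[0,0,0]],
    [[0,0,0],[0,0,0]],
    [[0,0,0],[0,0,0]],
    [[0,0,0],[0,0,0]]
  ],
  "claw": 78
}}

```text
time_s: 29.3
tcp_pos: [442.9, -97.7, 62.9]
tcp_rot: [[0.915, 0.404, 0.0], [0.404, -0.915, -0.0], [0.0, 0.0, -1.0]]
ft_force: [-0.1, -0.2, -0.3]
gripper_width: 78.1
finger_force: 0.0
```

Request:
{"api": "play_rows", "payload": {
  "moves": [
    [[0,0,0.2],[0,0,0]],
    [[0,0,0.5],[0,0,0]],
    [[0,0,1],[0,0,0]],
    [[0,0,1],[0,0,0]]
  ]
}}

```text
time_s: 29.7
tcp_pos: [446.6, -97.9, 168.0]
tcp_rot: [[0.915, 0.404, 0.01], [0.404, -0.915, -0.002], [0.008, 0.006, -1.0]]
ft_force: [0.8, 0.4, -0.8]
gripper_width: 78.2
finger_force: 0.0
```

Request:
{"api": "play_rows", "payload": {
  "moves": [
    [[0.45,-0.45,0],[0,0,0]],
    [[0.9,-0.9,0.3],[0,0,0]],
    [[1,-1,0.3],[0,0,0]],
    [[1,-1,0.3],[0,0,0]]
  ]
}}

```text
time_s: 30.1
tcp_pos: [546.7, -202.9, 194.0]
tcp_rot: [[0.917, 0.399, 0.005], [0.399, -0.917, -0.003], [0.004, 0.005, -1.0]]
ft_force: [-0.2, -0.3, -0.1]
gripper_width: 78.1
finger_force: 0.0
```

```bash
python3 bar.py 13
python3 - <<'E'
from fit import *
for c,uv in dict(top=(338.5,248),side=(374,204)).items():
    for z in (33,38):print(c,z,*fit(c,cv2.imread(f'pics/{c}13.png'),'cover',uv,z=z,half=20,chan=lambda w:np.clip(45-(w[...,2]-w[...,0]),0,None)*(w.mean(2)<85)))
E
```

```text
30.2 [ 542.8 -198.   192. ] [-0.7 -0.6 -0.2]
top 33 [ 466.2 -114.8] 0.14
top 38 [ 466.2 -114.5] 0.14
side 33 [ 443.9 -120.3] 1.75
side 38 [ 442.  -116.7] 1.73
```

View pics/b13.png

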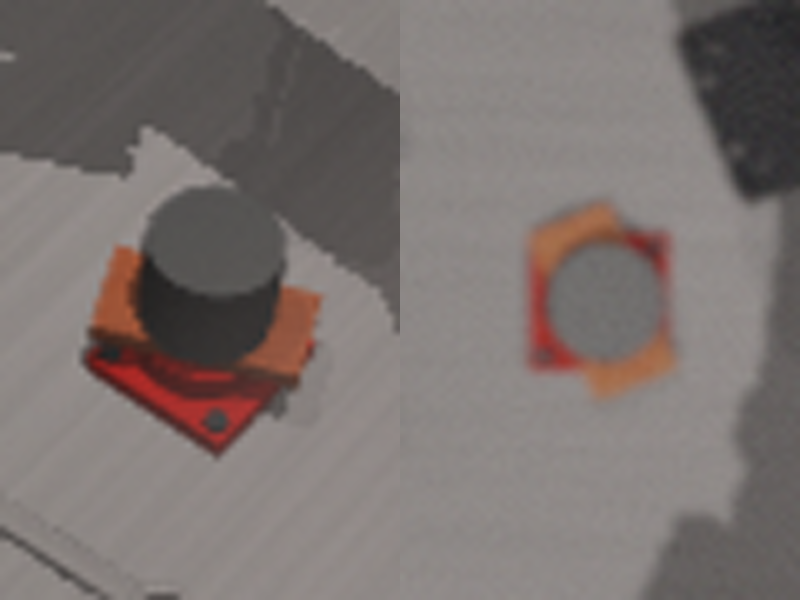

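The cover sits upright and centred, with its rim on the copper bar at about (374,210) in the side image and (338,248) in the top. The gripper is clear, so I'm handing in.

```bash
python3 -c "
from bench import robot
print(robot.close_job())"
```

```text
the job is handed in; nothing more can be done
None
```

The job is handed in at about 30 s: the last pictures show bar, adapter, spacer and cover stacked in order on the red block, and the arm kept clear of the spanner, jar and button; I viewed 15 pictures, one over the limit of 14.

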